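# Wind an offcut into the crank-fed clamping jig

## Robot

A 6-joint arm with a two-finger parallel gripper is mounted at the origin on a cart in front of the work surface, level with it; the furniture and walls round the work are solid. World frame = base frame: x ahead of the robot, y to its left, z up, the work surface at z = 0. Lengths are in m, angles in degrees, forces in N, time in s.
With the tool pointing down it reaches from about 0.4 to 0.825 m from the base axis. Payload 7 kg.
Tool frame: the origin (TCP) lies midway between the tips of the shut fingers; the grasp point (between the pads) lies 19 mm behind it; z points along the fingers, y is the line along which they close (so a half turn about z gives the same grasp; the last joint's range is limited). The gripper opens to 88 mm and grips with 3 to 60 N. Pads are 19 mm wide; open, the fingers measure 130 mm over their backs; the gripper's body (78 mm by 193 mm) begins 47 mm behind the grasp point.
Start: joints at [92.137, 20.546, 0.682, 0, -70.136, -16.507], TCP at [0.168, 0.654, 0.227] pointing down, gripper open.
Joint ranges: [-176.03, 176.03], [-82.01, 121.73], [-58.28, 71.71], [-173.87, 95.51], [-174.79, -0.11], [-173.66, 173.66]. Speed limits (degrees/s): [136.94, 136.94, 172.46, 180, 180, 180].

## Interface

Orientations are given as [roll, pitch, yaw] about the fixed x, y, z axes, in that order (R = Rz(yaw) Ry(pitch) Rx(roll)).
In Python, from plant import r gives the robot as it stands.
- The arm moves only by the tool drive_tool, never from a script. Its argument "commands" is a list of rows, each an object of numbers: "hand": the closure, from 0 (fully open) to 1 (shut); "tx", "ty", "tz": the shift along the world's x, y, z scaled (see below); "turn": the turn about the world's z scaled (see below). A call has 1 to 10 rows; each row is the pose to reach, as a shift and turn from the pose commanded when the call began; what a row does not reach only later rows make up. The controller multiplies each number of a shift by 0.6 m and each number of a turn by 90 degrees. A row lasts 1/10 s, in which the tool goes at most 50 mm and 8.59 degrees, less where a joint would pass 70% of its speed; a pose out of reach is approached as far as the arm can. A call with a number of a shift or a turn outside -1 to 1 is refused whole. A call with a gripper value outside its range is refused whole. The fingers move at their own pace and stop on an object; "grip_force" is the grip in N (left out, the last holds). Time passes only in rows, so rows that repeat a pose let the fingers close. It gives the time, the measured TCP pose, the force, the opening and the grip force at its end, in the units of the state.
- r.get_state(): the state, without advancing time (a new reading comes with each control period).
- r.capture(name): name is "side" or "top" or "wrist"; returns a dict with "frame" (400x640x3 uint8, red, green, blue), "fx", "fy", "cx", "cy" (pixels), "world_from_camera" (4x4, takes a point from camera to world coordinates); the wrist camera has in their place "T_tool_cam" (4x4, takes a point from camera to tool coordinates, whose origin is the TCP and whose axes are the flange's). Camera axes: x right, y down, z forward; pixel columns grow to the right and rows downward; lengths in m; the calibration is good to about 2 mm. A picture is of the moment at which its call begins: read the wrist's pose just before it. There is no depth.
- r.close_job(): hands the job in; it is judged then, once.
Trained networks look in the newest picture that a camera, given by its name, has taken for a name from the list of things; names that differ only in an ending like _2 or _b are one class to them, and where a whole thing is asked for, a point or a joint stands for the part that bears it (a point fixed in the world has none). Each returns a list of dicts, best first, with "score" (0 to 1); they miss things now and then, are a little off and sometimes report something else, mostly with a low value. They report only what shows in the picture. A call takes as long as a camera call.
- r.trace(label, camera): "pixels" (400x640 bool, what is visible of it) and "extent" ([left, top, right, bottom] in pixels, round what is visible of it).
The state is a dict: "time_s": time; "joints": joint angles; "qd": joint speeds; "joint_torque": joint torques, N m; "tcp_pos": TCP position; "eef_rot": TCP orientation; "contact_force": force on the tool from outside, world axes, zero at the start; "moment": the same for the moment, N m; "gripper_width": finger opening in m; "gripper_force": force on a finger pad.
Only numpy, scipy, OpenCV 4.12 (cv2) and the standard library are available. Lean on these libraries where they do the work, as an engineer would, in place of code of your own. Each camera call takes 0.05 s, during which the arm holds its last target. There are 200 camera calls.

## Task

Lay the maple offcut in the open bed of the feed jig, between the rails and in front of the pressure pad, and let go. Then take the crank by its free-spinning grip and wind it clockwise, turn after turn, so that the carriage pushes the offcut in under the hood until it fetches up on the stop hidden there and you feel it held snugly: the sprung pad about half squeezed, never jammed solid. Let go of the crank and leave the offcut clamped, without disturbing the other things on the worktop.

Things in the scene. Friction and masses are not known exactly. Their poses are not given: they have to be found in the camera images.
- offcut: Pale maple block, 45 mm (x) by 130 mm (y, its length) by 32 mm high (z), 0.1 to 0.2 kg, a few small holes drawn on top. It lies flat on the worktop in front of the jig. Origin: centre of its underside.
- feed_jig: Low wooden jig fixed to the worktop, base 110 mm (x) by 440 mm (y), 18 mm thick. Origin: centre of the base's underside. The bed runs along its y axis: crank at the +y end, hood at the -y end; the offcut is fed towards -y. The rack box under the crank (78 by 72 mm, top 89 mm above the worktop) is centred at x = 0, y = +165 mm.
- bed (a point): Point on the bed (the base's top), 18 mm above the worktop, on the middle line, at y = -24 mm in the jig's frame; axes as the jig's. Two aluminium rails, 10 mm high and 12 mm thick, run along the bed with a clear gap of 56 mm between them (x = -28 to +28). The bed is open from the hood's mouth to the pad, 165 to 182 mm; the offcut fits there lengthwise.
- hood_mouth (a point): Middle of the hood's mouth at bed height, at y = -110 mm in the jig's frame. The plywood hood reaches 110 mm from here to -y, shut at the far end, top 68 mm above the worktop; its tunnel is 56 mm wide, 42 mm high. A fixed steel stop stands unseen in it, set for another job: the face that the offcut's end will meet is 45 to 85 mm in from the mouth and can only be felt.
- carriage: Aluminium block 54 by 33 by 30 mm driven along the bed by the crank; a 12 mm square rack trails 210 mm to +y. Origin on the bed's middle line; axes as the jig's. It lies at y = 104 - 8.0 q mm in the jig's frame (q: crank angle, rad). A wooden pad on two pins stands before it, face 32 mm to -y of the origin; sprung: 2.5 N at touch, 2.5 N more per mm, solid after 16 mm (42 N).
- crank (a joint): Crank angle q, rad, 0 to 2 at the start, growing clockwise from above, which feeds the carriage to the hood (50 mm a turn). The grip's axis is at x = 55 sin q, y = 165 + 55 cos q mm in the jig's frame. Pushing the grip round takes about 4 N running free and about 0.15 N more per N on the pad (3 N more at half squeeze, 6 N when solid). It stays where it is left.
- grip: The crank's grip: an upright turned wooden handle, 22 to 24 mm across, 54 mm tall, spinning freely about its z axis on a pin at the end of the 55 mm crank arm. Origin: middle of its lower end, 109 mm above the worktop, level with the arm's top; its top is at 163 mm.
- sanding_block: Bystander: wooden sanding block, 59 by 112 by 34 mm, left of the work. Origin under its centre.
- glue_bottle: Bystander: standing yellow glue bottle, 208 mm tall, 62 by 44 mm, left of the jig. Origin under its centre.
- masking_tape: Bystander: roll of pale masking tape lying flat, 100 mm across, 24 mm high, right of the work. Origin under its centre.

How it is judged (in metres and radians):
On the way, in this order (a step that is already met when the one before it is completed fails the run):
1. the offcut lies flat in the bed between the rails, in front of the pad, let go, before the crank is wound (x of offcut in the frame of feed_jig between -0.008 and 0.008 m and z of offcut in the frame of feed_jig between 0.015 and 0.021 m and y of offcut in the frame of feed_jig above -0.095 m and y of offcut in the frame of carriage below -0.08 m and angle between the y axis of offcut and the y axis of feed_jig, either way round below 0.12 rad and contact force between the fingers and offcut below 0.1 N and value of joint crank below 4 rad), for 0.2 s.
2. the crank is being wound by its grip, most of a turn done (value of joint crank between 7 and 14 rad and contact force between the fingers and grip above 0.5 N), for 0.2 s.
3. the offcut is pressed on the hidden stop by the pad (contact force between offcut and carriage above 10 N and y of offcut in the frame of feed_jig below -0.08 m), for 0.2 s.
At the end, for the whole second after the job is handed in: The offcut lies flat and straight (within 0.12 rad) in the jig's bed, its end in the hood against the hidden stop (its centre at least 80 mm to -y of the jig's centre), pressed by the carriage's pad with 9 to 45 N, crank let go and everything at rest (contact force between offcut and carriage between 9 and 45 N and y of offcut in the frame of feed_jig below -0.08 m and z of offcut in the frame of feed_jig below 0.022 m and angle between the y axis of offcut and the y axis of feed_jig, either way round below 0.12 rad and velocity of joint crank between -0.1 and 0.1 rad/s and linear speed of offcut below 0.01 m/s); the robot touches nothing.
It fails at once if the clamp is jammed solid: more than 60 N on the offcut (contact force between offcut and carriage above 60 N).
It fails at once if the sanding block is shoved more than 30 mm (distance of sanding_block from where it was at the start of the episode above 0.03 m).
It fails at once if the glue bottle is shoved more than 30 mm (distance of glue_bottle from where it was at the start of the episode above 0.03 m).
It fails at once if the glue bottle is tipped (angle between glue_bottle's own z axis and vertical above 0.5 rad).
It fails at once if the masking tape is shoved more than 30 mm (distance of masking_tape from where it was at the start of the episode above 0.03 m).
It also fails if it takes over 72 s, if anything falls off the work surface, if the arm or the gripper's body presses on something with over 40 N, if the wrist force passes 120 N, or if a joint passes its speed limit or range.

## Working session

There is one attempt and no reset: what is moved stays moved. The work goes in short steps, Python scripts to look and compute and a tool call to move; the robot and the scene stay as the last step left them, time stands still between calls to the robot, and variables do not carry over. Pictures are saved under pics/ and viewed, at most 10 in all, crops included, and the job is handed in when it is done.

Besides the shell and the picture viewer there is one more tool, called after "Call:" in YAML: its name, and indented under it one key for each argument. drive_tool: Moves the arm, as the interface text tells. Its arguments: {"type":"object","properties":{"commands":{"type":"array"},"grip_force":{"type":"number"}},"required":["commands"]}

```bash
mkdir -p pics; ls
cat > h.py <<'E'
import numpy as np,cv2
from plant import r
def snap(c,name=None):
    s=r.get_state(); d=r.capture(c)
    if name: cv2.imwrite(f'pics/{name}.png',d['frame'][:,:,::-1])
    return d,s
def cam(d,s=None):
    return np.array(d['world_from_camera'])
def ray(d,uv,z,T):
    v=np.array([(uv[0]-d['cx'])/d['fx'],(uv[1]-d['cy'])/d['fy'],1.]); v=T[:3,:3]@v; o=T[:3,3]
    return o+v*(z-o[2])/v[2]
def proj(d,p,T):
    q=np.linalg.inv(T)@np.append(p,1); return np.array([d['fx']*q[0]/q[2]+d['cx'],d['fy']*q[1]/q[2]+d['cy']])
E
python3 - <<'E'
from h import *
s=r.get_state(); print({k:np.round(v,3) for k,v in s.items()})
for c in ['top','side']:
    d,s=snap(c,c+'0'); T=cam(d); print(c,d['fx'],d['cx'],d['cy'],T.round(3).tolist())
    for n in ['offcut','feed_jig','carriage','grip','sanding_block','glue_bottle','masking_tape']:
        for t in r.trace(n,c)[:1]:
            m=t['pixels'].astype(np.uint8); rc=cv2.minAreaRect(cv2.findNonZero(m)); print(n,round(t['score'],2),np.round(t['extent']),np.round(rc[0]),np.round(rc[1]),round(rc[2],1),ray(d,rc[0],0.0,T).round(3))
E
```

```text
pics
{'time_s': np.float64(0.0), 'joints': array([ 9.2135e+01,  2.0592e+01,  6.3600e-01, -1.9000e-02, -7.0139e+01,
       -1.6508e+01]), 'qd': array([-0.025, -0.015,  0.041,  0.023,  0.059,  0.037]), 'joint_torque': array([-1.0000e-03, -5.8271e+01,  2.9307e+01,  6.9980e+00,  7.0000e-03,
       -0.0000e+00]), 'tcp_pos': array([0.167, 0.653, 0.226]), 'eef_rot': array([ 1.79904e+02, -1.00000e-02, -1.43790e+01]), 'contact_force': array([0.207, 0.4  , 0.371]), 'moment': array([ 0.004, -0.033, -0.035]), 'gripper_force': np.float64(0.0), 'gripper_width': np.float64(0.087)}
top 433.80326814296615 318.3064718042675 200.527575116131 [[0.024, -0.996, 0.083, 0.421], [-1.0, -0.024, 0.006, 0.025], [-0.004, -0.083, -0.997, 1.214], [0.0, 0.0, 0.0, 1.0]]
offcut 0.76 [273. 218. 320. 240.] [295. 229.] [17. 48.] 78.7 [0.441 0.094 0.   ]
feed_jig 0.87 [234. 153. 433. 203.] [333. 178.] [ 46. 196.] 88.4 [ 0.586 -0.007  0.   ]
carriage 0.77 [236. 169. 323. 193.] [279. 180.] [20. 88.] 90.0 [0.578 0.144 0.   ]
grip 0.59 [233. 152. 429. 205.] [333. 178.] [ 45. 195.] 88.1 [ 0.586 -0.009  0.   ]
sanding_block 0.
[... 240 characters left out ...]
 0.   ]
side 364.40069532137557 324.8620072829746 199.64219887718338 [[0.829, -0.286, 0.48, 0.122], [-0.559, -0.44, 0.703, -0.615], [0.01, -0.851, -0.525, 0.545], [0.0, 0.0, 0.0, 1.0]]
offcut 0.82 [248. 200. 297. 235.] [272. 219.] [49. 23.] 29.7 [0.451 0.113 0.   ]
feed_jig 0.97 [281. 141. 440. 293.] [357. 221.] [182.  65.] 39.2 [ 0.632 -0.018  0.   ]
carriage 0.59 [280. 172. 338. 214.] [307. 194.] [69. 21.] 26.6 [0.594 0.17  0.   ]
sanding_block 0.57 [225. 175. 268. 202.] [245. 186.] [43. 21.] 18.4 [0.464 0.314 0.   ]
glue_bottle 0.97 [251. 110. 275. 179.] [263. 144.] [67. 20.] 84.3 [0.648 0.571 0.   ]
masking_tape 0.87 [338. 307. 401. 355.] [370. 328.] [52. 58.] 90.0 [ 0.441 -0.297  0.   ]
```

Run:
```python
import cv2
a=cv2.imread('pics/top0.png')[130:270,170:470]
cv2.imwrite('pics/a.png',cv2.resize(a,(800,373),interpolation=cv2.INTER_CUBIC))
a=cv2.imread('pics/side0.png')[90:370,210:460]
cv2.imwrite('pics/b.png',cv2.resize(a,None,fx=2.1,fy=2.1,interpolation=cv2.INTER_CUBIC))
```

```text
(no output)
```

View pics/a.png

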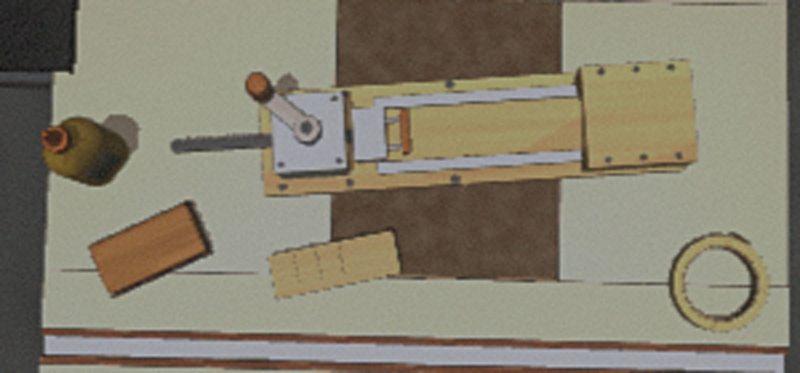

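View pics/b.png

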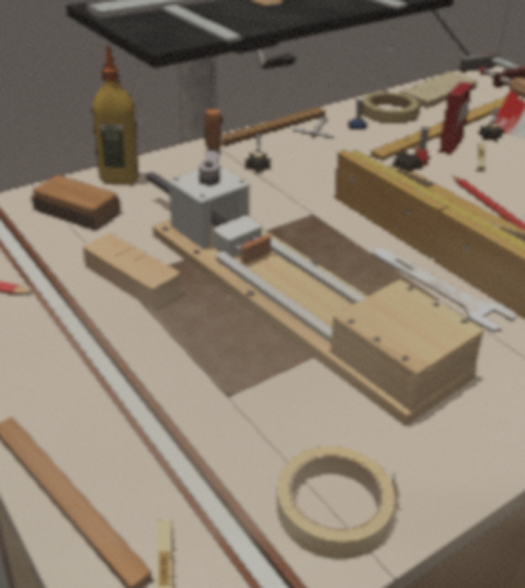

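```bash
cat >> h.py <<'E'
from scipy.optimize import least_squares
def fit(d,T,pts,uv,p0):
    def f(p):
        c,s=np.cos(p[2]),np.sin(p[2])
        return np.concatenate([proj(d,[p[0]+c*x-s*y,p[1]+s*x+c*y,z],T)-u for (x,y,z),u in zip(pts,uv)])
    o=least_squares(f,p0,loss='soft_l1'); return o.x,f(o.x).reshape(-1,2)
def w2(p,x,y):
    c,s=np.cos(p[2]),np.sin(p[2]); return np.array([p[0]+c*x-s*y,p[1]+s*x+c*y])
E
python3 - <<'E'
from h import *
d,s=snap('top');T=cam(d)
cr=lambda a:np.array(a)/2.667+[170,130]
pts=[(.039,.201,.089),(.039,.129,.089),(-.039,.129,.089),(-.039,.201,.089),(-.055,.22,.018),(0,.165,.107)]
uv=cr([(274,97),(345,92),(350,168),(277,175),(265,195),(306,127)])
p,e=fit(d,T,pts,uv,[.6,0,0]);print('jig',p.round(4),e.round(1).tolist())
print('bed',w2(p,0,-.024),'hood back z.068',w2(p,0,-.22), ray(d,cr((694,110)),.068,T),'mouth',w2(p,0,-.11),ray(d,cr((585,118)),.068,T))
g=ray(d,cr((258,80)),.163,T)[:2];c,sn=np.cos(p[2]),np.sin(p[2]);l=np.array([[c,sn],[-sn,c]])@(g-p[:2]);print('grip',g,l,'q',np.arctan2(l[0],l[1]-.165))
# offcut top corners
P=[(-.0225,-.065,.032),(.0225,-.065,.032),(.0225,.065,.032),(-.0225,.065,.032)]
U=cr([(400,273),(392,231),(270,256),(276,298)])
p,e=fit(d,T,P,U,[.44,.09,.2]);print('off',p.round(4),np.degrees(p[2]),e.round(1).tolist())
E
```

```text
jig [ 0.582  -0.0485  0.083 ] [[-0.7, -0.8], [0.1, -0.6], [-0.2, 0.5], [-0.4, -0.5], [0.3, 0.6], [1.2, 0.9]]
bed [ 0.58394437 -0.07236929] hood back z.068 [ 0.60020206 -0.26769386] [ 0.60213342 -0.26451383  0.068     ] mouth [ 0.59107785 -0.15807293] [ 0.59149903 -0.15582761  0.068     ]
grip [0.60550704 0.15988235] [0.04075303 0.20566272] q 0.7865074197654656
off [0.4401 0.0922 0.2215] 12.689917284561458 [[0.5, 0.2], [0.2, -0.3], [-0.9, -0.3], [-0.0, 0.3]]
```

Call:
drive_tool:
  commands:
    - {"tx": 0.455,"ty": -0.935,"turn": -0.7,"hand": 0}
    - {"tx": 0.455,"ty": -0.935,"turn": -0.7}
    - {"tx": 0.455,"ty": -0.935,"turn": -0.7}
    - {"tx": 0.455,"ty": -0.935,"turn": -0.7}
    - {"tx": 0.455,"ty": -0.935,"turn": -0.7}
    - {"tx": 0.455,"ty": -0.935,"turn": -0.7}
    - {"tx": 0.455,"ty": -0.935,"turn": -0.7}
    - {"tx": 0.455,"ty": -0.935,"turn": -0.7}
    - {"tx": 0.455,"ty": -0.935,"turn": -0.7}
    - {"tx": 0.455,"ty": -0.935,"turn": -0.7}

```text
invalid input
```

Call:
drive_tool:
  commands:
    - {"hand": 0,"tx": 0.455,"ty": -0.935,"tz": 0,"turn": -0.7}
    - {"hand": 0,"tx": 0.455,"ty": -0.935,"tz": 0,"turn": -0.7}
    - {"hand": 0,"tx": 0.455,"ty": -0.935,"tz": 0,"turn": -0.7}
    - {"hand": 0,"tx": 0.455,"ty": -0.935,"tz": 0,"turn": -0.7}
    - {"hand": 0,"tx": 0.455,"ty": -0.935,"tz": 0,"turn": -0.7}
    - {"hand": 0,"tx": 0.455,"ty": -0.935,"tz": 0,"turn": -0.7}
    - {"hand": 0,"tx": 0.455,"ty": -0.935,"tz": 0,"turn": -0.7}
    - {"hand": 0,"tx": 0.455,"ty": -0.935,"tz": 0,"turn": -0.7}
    - {"hand": 0,"tx": 0.455,"ty": -0.935,"tz": 0,"turn": -0.7}
    - {"hand": 0,"tx": 0.455,"ty": -0.935,"tz": 0,"turn": -0.7}
  grip_force: 25

```text
time_s: 1.85
tcp_pos: [0.3867, 0.2025, 0.2271]
eef_rot: [-179.9, 0.1, -77.3]
contact_force: [0.5, 1.5, -0.2]
gripper_width: 0.0882
gripper_force: 0.0
```

Call:
drive_tool:
  commands:
    - {"hand": 0,"tx": 0.089,"ty": -0.184,"tz": 0,"turn": 0}
    - {"hand": 0,"tx": 0.089,"ty": -0.184,"tz": 0,"turn": 0}
    - {"hand": 0,"tx": 0.089,"ty": -0.184,"tz": 0,"turn": 0}
    - {"hand": 0,"tx": 0.089,"ty": -0.184,"tz": 0,"turn": 0}
    - {"hand": 0,"tx": 0.089,"ty": -0.184,"tz": 0,"turn": 0}

```text
time_s: 2.35
tcp_pos: [0.4398, 0.0934, 0.2266]
eef_rot: [-180.0, 0.0, -77.5]
contact_force: [0.3, -0.0, -0.8]
gripper_width: 0.0874
gripper_force: 0.0
```

```bash
cat >> h.py <<'E'
from scipy.spatial.transform import Rotation
def wcam(d,s):
    M=np.eye(4);M[:3,:3]=Rotation.from_euler('xyz',s['eef_rot'],degrees=True).as_matrix();M[:3,3]=s['tcp_pos'];return M@np.array(d['T_tool_cam'])
E
python3 - <<'E'
from h import *
d,s=snap('wrist','w1');T=wcam(d,s);np.savez('w1.npz',T=T,fx=d['fx'],fy=d['fy'],cx=d['cx'],cy=d['cy'])
print(s['tcp_pos'],s['eef_rot'],T.round(3).tolist(),d['fx'])
E
```

```text
[0.43983586 0.09336211 0.22663904] [-1.79988373e+02  9.24462056e-03 -7.74822502e+01] [[-0.976, -0.206, -0.066, 0.459], [-0.216, 0.93, 0.298, 0.013], [0.0, 0.305, -0.952, 0.385], [0.0, 0.0, 0.0, 1.0]] 280.2252438974556
```

View pics/w1.png

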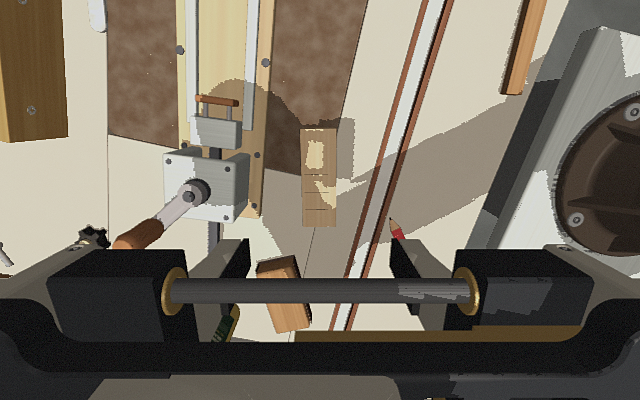

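Run:
```python
from h import *
d=dict(np.load('w1.npz'));T=d['T']
P=[(.0225,-.065,.032),(-.0225,-.065,.032),(-.0225,.065,.032),(.0225,.065,.032)]
p,e=fit(d,T,P,np.array([(301,129),(338,129),(336,226),(302,226)]),[.44,.09,.2]);print('off',p.round(4),np.degrees(p[2]),e.round(1).tolist())
pts=[(.039,.129,.089),(-.039,.129,.089),(-.039,.201,.089),(.039,.201,.089),(0,.165,.109)]
uv=np.array([(165,153),(249,157),(247,222),(164,212),(190,193)])
p,e=fit(d,T,pts,uv,[.582,-.048,.086]);print('jig',p.round(4),e.round(1).tolist())
for a,b in [((187,0),(185,140)),((199,0),(196,80)),((246,0),(243,130)),((257,0),(253,130))]:
    A=ray(d,a,.028,T);B=ray(d,b,.028,T);v=B-A;print(A.round(4),B.round(4),'yaw',-np.arctan2(v[0],v[1]), 'local x with top jig',[round(float(np.cos(.085)*(q[0]-.582)+np.sin(.085)*(q[1]+.0485)),4) for q in(A,B)])
g=ray(d,(126,244),.163,T);print(g)
# image edges in gray around rows for rails
im=cv2.imread('pics/w1.png',0)
for row in(20,60):print(row,im[row,175:270:1].tolist())
```

```text
off [0.4414 0.0939 0.2129] 12.198020289686713 [[0.0, -0.8], [-0.1, -0.6], [-0.5, 1.0], [0.5, 0.9]]
jig [ 0.582  -0.0485  0.0924] [[0.0, -3.4], [-9.3, 1.9], [-9.7, -0.2], [3.7, 1.7], [4.8, -0.9]]
[ 0.6249 -0.0701  0.028 ] [0.6161 0.0807 0.028 ] yaw 0.05823658036258418 local x with top jig [0.0409, 0.0449]
[ 0.6122 -0.0729  0.028 ] [0.6085 0.0083 0.028 ] yaw 0.04446250955331243 local x with top jig [0.028, 0.0313]
[ 0.5623 -0.0839  0.028 ] [0.547 0.053 0.028] yaw 0.11117923617655615 local x with top jig [-0.0227, -0.0263]
[ 0.5506 -0.0865  0.028 ] [0.5349 0.0503 0.028 ] yaw 0.11409813373790711 local x with top jig [-0.0345, -0.0385]
[0.60050803 0.15602537 0.163     ]
20 [99, 188, 206, 203, 204, 201, 202, 203, 204, 204, 197, 211, 214, 212, 211, 214, 215, 215, 216, 216, 183, 105, 77, 114, 200, 203, 198, 197, 196, 197, 198, 201, 200, 200, 200, 197, 197, 200, 198, 199, 198, 198, 198, 196, 197, 195, 194, 194, 195, 195, 197, 198, 197, 198, 201, 201, 201, 200, 201, 198, 198, 198, 197, 198, 198, 199, 199, 199, 198, 198, 199, 159, 196, 216, 216, 214, 214, 217, 215, 215, 218, 223, 166, 85, 152, 184, 185, 185, 185, 186, 188, 190, 192, 192, 191]
60 [95, 92, 196, 207, 204, 202, 205, 203, 203, 204, 181, 211, 217, 211, 210, 214, 216, 215, 216, 221, 198, 98, 73, 106, 202, 202, 200, 200, 198, 199, 199, 200, 201, 202, 198, 199, 196, 196, 197, 199, 196, 195, 195, 195, 194, 195, 195, 195, 196, 196, 194, 197, 198, 200, 202, 200, 199, 198, 199, 198, 200, 199, 198, 198, 199, 197, 199, 197, 197, 195, 195, 213, 217, 215, 215, 215, 215, 215, 220, 220, 133, 64, 189, 191, 187, 188, 179, 119, 99, 108, 108, 111, 112, 79, 186]
```

Call:
drive_tool:
  commands:
    - {"hand": 0,"tx": 0.001,"ty": 0,"tz": -0.2,"turn": 0}
    - {"hand": 0,"tx": 0.001,"ty": 0,"tz": -0.2,"turn": 0}
    - {"hand": 0,"tx": 0.001,"ty": 0,"tz": -0.3,"turn": 0}
    - {"hand": 0,"tx": 0.001,"ty": 0,"tz": -0.352,"turn": 0}
    - {"hand": 0,"tx": 0.001,"ty": 0,"tz": -0.352,"turn": 0}
    - {"hand": 0.6,"tx": 0.001,"ty": 0,"tz": -0.352,"turn": 0}
    - {"hand": 0.6,"tx": 0.001,"ty": 0,"tz": -0.352,"turn": 0}
    - {"hand": 0.6,"tx": 0.001,"ty": 0,"tz": -0.352,"turn": 0}
    - {"hand": 0.6,"tx": 0.001,"ty": 0,"tz": -0.352,"turn": 0}
    - {"hand": 0.6,"tx": 0.001,"ty": 0,"tz": -0.352,"turn": 0}
  grip_force: 25

```text
time_s: 3.4
tcp_pos: [0.441, 0.0944, 0.0164]
eef_rot: [-179.9, 0.1, -77.4]
contact_force: [0.2, -0.4, -0.1]
gripper_width: 0.053
gripper_force: 0.0
```

Call:
drive_tool:
  commands:
    - {"hand": 0.8,"tx": 0,"ty": 0,"tz": 0,"turn": 0}
    - {"hand": 0.8,"tx": 0,"ty": 0,"tz": 0,"turn": 0}
    - {"hand": 0.8,"tx": 0,"ty": 0,"tz": 0,"turn": 0}
    - {"hand": 0.8,"tx": 0,"ty": 0,"tz": 0.06,"turn": 0}
    - {"hand": 0.8,"tx": 0,"ty": 0,"tz": 0.11,"turn": 0}
    - {"hand": 0.8,"tx": 0.06,"ty": -0.07,"tz": 0.117,"turn": -0.03}
    - {"hand": 0.8,"tx": 0.12,"ty": -0.14,"tz": 0.117,"turn": -0.06}
    - {"hand": 0.8,"tx": 0.18,"ty": -0.21,"tz": 0.117,"turn": -0.085}
    - {"hand": 0.8,"tx": 0.241,"ty": -0.276,"tz": 0.117,"turn": -0.085}
    - {"hand": 0.8,"tx": 0.241,"ty": -0.276,"tz": 0.117,"turn": -0.085}
  grip_force: 25

```text
time_s: 4.4
tcp_pos: [0.5871, -0.0749, 0.0851]
eef_rot: [-180.0, -0.0, -85.2]
contact_force: [-0.7, 1.6, -1.7]
gripper_width: 0.0447
gripper_force: 25.0
```

Run:
```python
from h import *
d,s=snap('wrist','w2');T=wcam(d,s);np.savez('w2.npz',T=T,fx=d['fx'],fy=d['fy'],cx=d['cx'],cy=d['cy'])
print(s['tcp_pos'],s['eef_rot'],s['gripper_width'],s['gripper_force'],s['contact_force'])
```

```text
[ 0.5870933  -0.07491411  0.08514032] [-1.79982711e+02 -2.94235221e-02 -8.51578456e+01] 0.04467186460662614 24.995830357074738 [-0.70233986  1.55174608 -1.67212405]
```

View pics/w2.png

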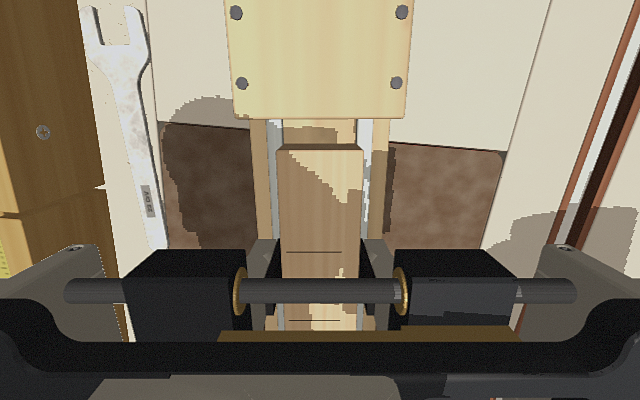

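Run:
```python
from h import *
d=dict(np.load('w2.npz'));T=d['T']
im=cv2.imread('pics/w2.png',0)
for row in(128,140,190):print(row,'L',list(enumerate(im[row,262:290].tolist(),262)),'R',list(enumerate(im[row,350:380].tolist(),350)))
for n,a,z in [('offL',(277,150),.1007),('offR',(364,150),.1007),('hoodL',(233,117),.068),('hoodR',(408,117),.068),('hoodTL',(223,0),.068),('hoodTR',(412,0),.068),('Lin',(282,130),.028),('Rin',(357,130),.028)]:
    print(n,ray(d,a,z,T).round(4))
```

```text
128 L [(262, 142), (263, 142), (264, 141), (265, 141), (266, 132), (267, 144), (268, 148), (269, 152), (270, 154), (271, 156), (272, 154), (273, 157), (274, 160), (275, 156), (276, 153), (277, 158), (278, 159), (279, 162), (280, 152), (281, 122), (282, 73), (283, 114), (284, 133), (285, 135), (286, 131), (287, 131), (288, 135), (289, 130)] R [(350, 191), (351, 190), (352, 198), (353, 138), (354, 118), (355, 110), (356, 63), (357, 159), (358, 198), (359, 218), (360, 216), (361, 216), (362, 216), (363, 215), (364, 217), (365, 216), (366, 215), (367, 214), (368, 214), (369, 216), (370, 216), (371, 218), (372, 203), (373, 191), (374, 190), (375, 188), (376, 191), (377, 191), (378, 191), (379, 194)]
140 L [(262, 144), (263, 143), (264, 142), (265, 146), (266, 117), (267, 124), (268, 151), (269, 150), (270, 150), (271, 152), (272, 156), (273, 153), (274, 160), (275, 158), (276, 156), (277, 154), (278, 153), (279, 161), (280, 159), (281, 148), (282, 91), (283, 83), (284, 134), (285, 137), (286, 135), (287, 134), (288, 133), (289, 135)] R [(350, 189), (351, 189), (352, 190), (353, 193), (354
[... 563 characters left out ...]
, (283, 130), (284, 129), (285, 132), (286, 130), (287, 127), (288, 127), (289, 128)] R [(350, 130), (351, 130), (352, 130), (353, 129), (354, 129), (355, 130), (356, 127), (357, 133), (358, 131), (359, 133), (360, 133), (361, 119), (362, 116), (363, 222), (364, 225), (365, 219), (366, 218), (367, 224), (368, 168), (369, 111), (370, 119), (371, 124), (372, 123), (373, 124), (374, 126), (375, 125), (376, 124), (377, 129), (378, 130), (379, 130)]
offL [ 0.6151 -0.1375  0.1007]
offR [ 0.5712 -0.1412  0.1007]
hoodL [ 0.6467 -0.1505  0.068 ]
hoodR [ 0.5421 -0.1593  0.068 ]
hoodTL [ 0.6515 -0.2102  0.068 ]
hoodTR [ 0.5507 -0.2187  0.068 ]
Lin [ 0.6221 -0.1427  0.028 ]
Rin [ 0.5663 -0.1474  0.028 ]
```

Call:
drive_tool:
  commands:
    - {"hand": 0.8,"tx": 0,"ty": 0.01,"tz": -0.03,"turn": 0}
    - {"hand": 0.8,"tx": 0,"ty": 0.01,"tz": -0.05,"turn": 0}
    - {"hand": 0.8,"tx": 0,"ty": 0.01,"tz": -0.05,"turn": 0}
    - {"hand": 0.8,"tx": 0,"ty": 0.01,"tz": -0.05,"turn": 0}

```text
time_s: 4.85
tcp_pos: [0.5846, -0.0656, 0.0555]
eef_rot: [179.9, -0.0, -85.0]
contact_force: [0.2, -0.8, -0.9]
gripper_width: 0.0449
gripper_force: 25.0
```

Call:
drive_tool:
  commands:
    - {"hand": 0.8,"tx": 0.004,"ty": -0.003,"tz": 0,"turn": 0}
    - {"hand": 0.8,"tx": 0.004,"ty": -0.003,"tz": -0.012,"turn": 0}
    - {"hand": 0.8,"tx": 0.004,"ty": -0.003,"tz": -0.024,"turn": 0}
    - {"hand": 0.8,"tx": 0.004,"ty": -0.003,"tz": -0.033,"turn": 0}
    - {"hand": 0.8,"tx": 0.004,"ty": -0.003,"tz": -0.033,"turn": 0}
    - {"hand": 0.8,"tx": 0.004,"ty": -0.003,"tz": -0.033,"turn": 0}

```text
time_s: 5.45
tcp_pos: [0.5872, -0.0676, 0.0355]
eef_rot: [180.0, -0.0, -85.0]
contact_force: [-0.6, -0.7, -0.0]
gripper_width: 0.0447
gripper_force: 25.0
```

Call:
drive_tool:
  commands:
    - {"hand": 0.8,"tx": 0,"ty": 0,"tz": -0.002,"turn": 0}
    - {"hand": 0.8,"tx": 0,"ty": 0,"tz": -0.002,"turn": 0}
    - {"hand": 0,"tx": 0,"ty": 0,"tz": -0.002,"turn": 0}
    - {"hand": 0,"tx": 0,"ty": 0,"tz": -0.002,"turn": 0}
    - {"hand": 0,"tx": 0,"ty": 0,"tz": -0.002,"turn": 0}
    - {"hand": 0,"tx": 0,"ty": 0,"tz": 0.05,"turn": 0}
    - {"hand": 0,"tx": 0,"ty": 0,"tz": 0.13,"turn": 0}
    - {"hand": 0,"tx": 0,"ty": 0,"tz": 0.21,"turn": 0}
    - {"hand": 0,"tx": 0,"ty": 0,"tz": 0.27,"turn": 0}
    - {"hand": 0,"tx": 0,"ty": 0,"tz": 0.27,"turn": 0}

```text
time_s: 6.45
tcp_pos: [0.5905, -0.0675, 0.2043]
eef_rot: [-179.4, -0.0, -85.0]
contact_force: [1.2, -0.3, -0.7]
gripper_width: 0.0877
gripper_force: 0.0
```

Run:
```python
from h import *
d,s=snap('wrist','w3');d1,_=snap('top','t3');d2,_=snap('side')
T1,T2=cam(d1),cam(d2)
f=lambda X:np.concatenate([proj(d1,X,T1)-[198.1,156.2],proj(d2,X,T2)-[281.4,119.5]])
o=least_squares(f,[.6,.3,.3]);print('slab corner',o.x,o.fun)
a=cv2.imread('pics/t3.png')[130:230,220:450]
b=cv2.imread('pics/w3.png')
cv2.imwrite('pics/c.png',np.vstack([cv2.resize(a,(640,278),interpolation=cv2.INTER_CUBIC),b[:300]]))
print(s['tcp_pos'])
np.savez('t3.npz',T=T1,fx=d1['fx'],fy=d1['fy'],cx=d1['cx'],cy=d1['cy'])
```

```text
slab corner [0.6067367  0.32533729 0.17744065] [-0.34742271  0.65160757  0.9025034  -0.07624082]
[ 0.59050835 -0.06749788  0.20430087]
```

View pics/c.png

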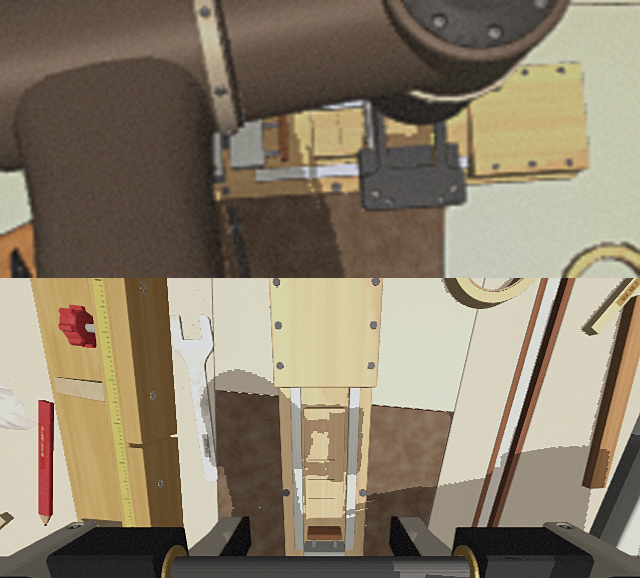

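Call:
drive_tool:
  commands:
    - {"hand": 0,"tx": 0.006,"ty": 0.08,"tz": 0.01,"turn": 0}
    - {"hand": 0,"tx": 0.012,"ty": 0.16,"tz": 0.01,"turn": 0}
    - {"hand": 0,"tx": 0.024,"ty": 0.24,"tz": 0.01,"turn": 0}
    - {"hand": 0,"tx": 0.032,"ty": 0.32,"tz": 0.01,"turn": 0}
    - {"hand": 0,"tx": 0.032,"ty": 0.381,"tz": 0.01,"turn": 0}
    - {"hand": 0,"tx": 0.032,"ty": 0.381,"tz": 0.01,"turn": 0}
    - {"hand": 0,"tx": 0.032,"ty": 0.381,"tz": 0.01,"turn": 0}
    - {"hand": 0,"tx": 0.032,"ty": 0.381,"tz": 0.01,"turn": 0}

```text
time_s: 7.4
tcp_pos: [0.606, 0.1602, 0.2026]
eef_rot: [179.9, -0.1, -85.0]
contact_force: [-0.2, -0.2, -0.2]
gripper_width: 0.0878
gripper_force: 0.0
```

Run:
```python
from h import *
d,s=snap('wrist','w4');d1,_=snap('side','s4')
print(s['tcp_pos'])
b=cv2.imread('pics/w4.png')[:330]; a=cv2.imread('pics/s4.png')[90:290,220:420]
cv2.imwrite('pics/d.png',np.hstack([b,cv2.resize(a,(330,330),interpolation=cv2.INTER_CUBIC)])[:,170:])
for t in r.trace('grip','side')[:1]: print(t['score'],t['extent'])
```

```text
[0.60596045 0.16021843 0.20255772]
0.7 [304.8, 144.7, 315.3, 160.5]
```

View pics/d.png

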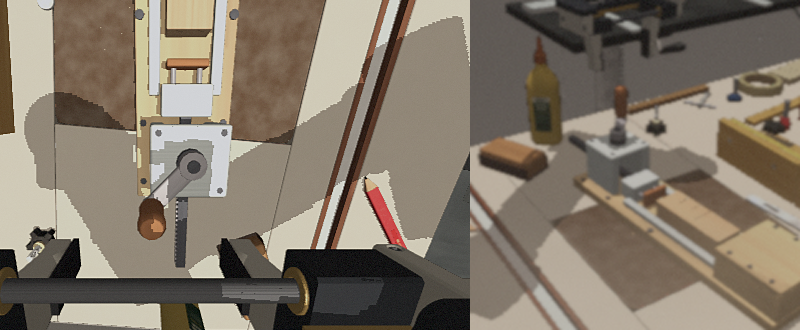

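Run:
```python
from h import *
d,_=snap('wrist');s=r.get_state();T=wcam(d,s);print(s['tcp_pos'])
for z in(.163,):print('grip top',ray(d,(321,229),z,T))
pts=[(.039,.129,.089),(-.039,.129,.089),(-.039,.201,.089),(.039,.201,.089)]
p,e=fit(d,T,pts,np.array([(320,124),(398,124),(398,197),(320,197)]),[.585,-.0454,.085]);print(p,e.round(1).tolist())
q=.787;print(w2([.585,-.0454,.085],.055*np.sin(q),.165+.055*np.cos(q)))
X=np.array([*w2([.585,-.0454,.085],.055*np.sin(q),.165+.055*np.cos(q)),.163]);print(proj(d,X,T))
```

```text
[0.60653404 0.15995024 0.20373243]
grip top [0.60632871 0.16250027 0.163     ]
[ 0.58690259 -0.04429992  0.09270345] [[-0.4, 0.1], [4.6, -0.5], [-1.2, -0.1], [0.1, 0.5]]
[0.60650792 0.16099967]
[320.93631281 227.18509381]
```

Call:
drive_tool:
  commands:
    - {"hand": 0,"tx": 0,"ty": 0.002,"tz": -0.06,"turn": 0}
    - {"hand": 0,"tx": 0,"ty": 0.002,"tz": -0.138,"turn": 0}
    - {"hand": 0,"tx": 0,"ty": 0.002,"tz": -0.138,"turn": 0}
    - {"hand": 0.6,"tx": 0,"ty": 0.002,"tz": -0.138,"turn": 0}
    - {"hand": 1,"tx": 0,"ty": 0.002,"tz": -0.138,"turn": 0}
    - {"hand": 1,"tx": 0,"ty": 0.002,"tz": -0.138,"turn": 0}
    - {"hand": 1,"tx": 0,"ty": 0.002,"tz": -0.138,"turn": 0}
    - {"hand": 1,"tx": 0,"ty": 0.002,"tz": -0.138,"turn": 0}
    - {"hand": 1,"tx": 0,"ty": 0.002,"tz": -0.138,"turn": 0}
  grip_force: 30

```text
time_s: 8.5
tcp_pos: [0.6067, 0.1624, 0.1215]
eef_rot: [-180.0, 0.0, -85.0]
contact_force: [-0.3, -0.2, -0.3]
gripper_width: 0.0452
gripper_force: 0.0
```

Call:
drive_tool:
  commands:
    - {"hand": 1,"tx": 0,"ty": 0,"tz": 0,"turn": 0}
    - {"hand": 1,"tx": 0,"ty": 0,"tz": 0,"turn": 0}
    - {"hand": 1,"tx": 0,"ty": 0,"tz": 0,"turn": 0}
    - {"hand": 1,"tx": 0,"ty": 0,"tz": 0,"turn": 0}

```text
time_s: 8.9
tcp_pos: [0.6056, 0.1619, 0.1208]
eef_rot: [179.9, -0.0, -85.0]
contact_force: [-5.1, -1.4, 3.7]
gripper_width: 0.0224
gripper_force: 30.0
```

```bash
cat > c.py <<'E'
import sys,numpy as np
from plant import r
C=np.array([.571,.119]); s=r.get_state(); v=s['tcp_pos'][:2]-C
a=np.arctan2(*v); f=s['contact_force']; t=np.array([np.cos(a),-np.sin(a)]);n=np.array([np.sin(a),np.cos(a)])
print('r',np.hypot(*v),'q mod 2pi',(a+.085)%(2*np.pi),'Ftan',f[:2]@t,'Frad',f[:2]@n,s['gripper_width'],s['time_s'],s['tcp_pos'])
a0=float(sys.argv[1]) if len(sys.argv)>1 else a
st=np.radians(float(sys.argv[2]) if len(sys.argv)>2 else 20)
for k in range(1,11):
    b=a0+st*k; print(k,np.round(.055/.6*np.array([np.sin(b)-np.sin(a0),np.cos(b)-np.cos(a0)]),4))
E
python3 c.py 0.7 20
```

```text
r 0.05514149841145665 q mod 2pi 0.7634905921100458 Ftan -3.033442174340267 Frad -4.297557576255355 0.0224295075886963 8.9 [0.60560783 0.16192881 0.12079252]
1 [ 0.0204 -0.0244]
2 [ 0.0313 -0.0544]
3 [ 0.0312 -0.0862]
4 [ 0.0202 -0.1161]
5 [-0.0003 -0.1404]
6 [-0.0279 -0.1563]
7 [-0.0592 -0.1618]
8 [-0.0906 -0.1562]
9 [-0.1181 -0.1402]
10 [-0.1385 -0.1158]
```

Gripped (22.4 mm). Wind.

Call:
drive_tool:
  commands:
    - {"hand": 1,"tx": 0.0204,"ty": -0.0244,"tz": 0,"turn": 0}
    - {"hand": 1,"tx": 0.0313,"ty": -0.0544,"tz": 0,"turn": 0}
    - {"hand": 1,"tx": 0.0312,"ty": -0.0862,"tz": 0,"turn": 0}
    - {"hand": 1,"tx": 0.0202,"ty": -0.1161,"tz": 0,"turn": 0}
    - {"hand": 1,"tx": -0.0003,"ty": -0.1404,"tz": 0,"turn": 0}
    - {"hand": 1,"tx": -0.0003,"ty": -0.1404,"tz": 0,"turn": 0}

```text
time_s: 9.5
tcp_pos: [0.6051, 0.077, 0.1209]
eef_rot: [180.0, 0.0, -85.1]
contact_force: [-4.0, -1.4, 0.5]
gripper_width: 0.0224
gripper_force: 30.0
```

```bash
python3 c.py 2.445 20
```

```text
r 0.05407389819683226 q mod 2pi 2.544516257171192 Ftan 4.0403971297950765 Frad -1.4259499118511676 0.02237839507855354 9.5 [0.60508852 0.0770243  0.12091163]
1 [-0.0276 -0.0159]
2 [-0.059  -0.0214]
3 [-0.0903 -0.0158]
4 [-0.1178  0.0002]
5 [-0.1383  0.0246]
6 [-0.1491  0.0545]
7 [-0.1491  0.0864]
8 [-0.1381  0.1163]
9 [-0.1176  0.1406]
10 [-0.09    0.1565]
```

Call:
drive_tool:
  commands:
    - {"hand": 1,"tx": -0.0276,"ty": -0.0159,"tz": 0,"turn": 0}
    - {"hand": 1,"tx": -0.059,"ty": -0.0214,"tz": 0,"turn": 0}
    - {"hand": 1,"tx": -0.0903,"ty": -0.0158,"tz": 0,"turn": 0}
    - {"hand": 1,"tx": -0.1178,"ty": 0.0002,"tz": 0,"turn": 0}
    - {"hand": 1,"tx": -0.1383,"ty": 0.0246,"tz": 0,"turn": 0}
    - {"hand": 1,"tx": -0.1491,"ty": 0.0545,"tz": 0,"turn": 0}
    - {"hand": 1,"tx": -0.1491,"ty": 0.0864,"tz": 0,"turn": 0}
    - {"hand": 1,"tx": -0.1381,"ty": 0.1163,"tz": 0,"turn": 0}
    - {"hand": 1,"tx": -0.1176,"ty": 0.1406,"tz": 0,"turn": 0}
    - {"hand": 1,"tx": -0.09,"ty": 0.1565,"tz": 0,"turn": 0}

```text
time_s: 10.5
tcp_pos: [0.5523, 0.1722, 0.1208]
eef_rot: [179.9, -0.1, -85.0]
contact_force: [0.7, -11.7, 1.5]
gripper_width: 0.0225
gripper_force: 30.0
```

```bash
python3 c.py 5.936 20
```

```text
r 0.05639828065945515 q mod 2pi 6.02928106146109 Ftan -3.278064527859792 Frad -11.257779581601666 0.022531082102763098 10.5 [0.55225017 0.17219032 0.1207797 ]
1 [0.0314 0.0055]
2 [ 0.0627 -0.0001]
3 [ 0.0902 -0.0161]
4 [ 0.1107 -0.0405]
5 [ 0.1215 -0.0704]
6 [ 0.1214 -0.1023]
7 [ 0.1105 -0.1322]
8 [ 0.09   -0.1565]
9 [ 0.0624 -0.1724]
10 [ 0.031  -0.1779]
```

Call:
drive_tool:
  commands:
    - {"hand": 1,"tx": 0.0314,"ty": 0.0035,"tz": 0,"turn": 0}
    - {"hand": 1,"tx": 0.0627,"ty": -0.0021,"tz": 0,"turn": 0}
    - {"hand": 1,"tx": 0.0902,"ty": -0.0181,"tz": 0,"turn": 0}
    - {"hand": 1,"tx": 0.1107,"ty": -0.0425,"tz": 0,"turn": 0}
    - {"hand": 1,"tx": 0.1215,"ty": -0.0724,"tz": 0,"turn": 0}
    - {"hand": 1,"tx": 0.1214,"ty": -0.1043,"tz": 0,"turn": 0}
    - {"hand": 1,"tx": 0.1105,"ty": -0.1342,"tz": 0,"turn": 0}
    - {"hand": 1,"tx": 0.09,"ty": -0.1585,"tz": 0,"turn": 0}
    - {"hand": 1,"tx": 0.0624,"ty": -0.1744,"tz": 0,"turn": 0}
    - {"hand": 1,"tx": 0.031,"ty": -0.1799,"tz": 0,"turn": 0}

```text
time_s: 11.5
tcp_pos: [0.5729, 0.0645, 0.121]
eef_rot: [-179.8, 0.0, -85.0]
contact_force: [3.0, 4.8, -4.8]
gripper_width: 0.0225
gripper_force: 30.0
```

```bash
sed -i 's/.119\]/.118]/' c.py; python3 c.py 3.145 20 # a0 = 9.427
```

```text
r 0.05355722100469763 q mod 2pi 3.1919719499248447 Ftan -3.1993926862044857 Frad -4.649359426515394 0.02252181583100665 11.5 [0.57285382 0.06447487 0.12101791]
1 [-0.0313  0.0056]
2 [-0.0588  0.0216]
3 [-0.0792  0.0461]
4 [-0.09    0.0761]
5 [-0.0899  0.1079]
6 [-0.0789  0.1378]
7 [-0.0584  0.1621]
8 [-0.0307  0.1779]
9 [0.0006 0.1833]
10 [0.032  0.1777]
```

Call:
drive_tool:
  commands:
    - {"hand": 1,"tx": -0.0313,"ty": 0.0056,"tz": 0,"turn": 0}
    - {"hand": 1,"tx": -0.0588,"ty": 0.0216,"tz": 0,"turn": 0}
    - {"hand": 1,"tx": -0.0792,"ty": 0.0461,"tz": 0,"turn": 0}
    - {"hand": 1,"tx": -0.09,"ty": 0.0761,"tz": 0,"turn": 0}
    - {"hand": 1,"tx": -0.0899,"ty": 0.1079,"tz": 0,"turn": 0}
    - {"hand": 1,"tx": -0.0789,"ty": 0.1378,"tz": 0,"turn": 0}
    - {"hand": 1,"tx": -0.0789,"ty": 0.1378,"tz": 0,"turn": 0}

```text
time_s: 12.2
tcp_pos: [0.5242, 0.1493, 0.1208]
eef_rot: [180.0, 0.0, -84.9]
contact_force: [-4.6, 7.5, 3.2]
gripper_width: 0.0226
gripper_force: 30.0
```

```bash
python3 c.py 5.24 10
python3 - <<'E'
from h import *
d,s=snap('wrist','w5')
E
```

```text
r 0.05626573262748801 q mod 2pi 5.386354855071982 Ftan 3.7315726659876955 Frad 7.976187061687541 0.02255348033647758 12.2 [0.52421417 0.14925569 0.12083878]
1 [0.0092 0.0131]
2 [0.0206 0.0243]
3 [0.0337 0.0334]
4 [0.0482 0.0401]
5 [0.0636 0.0442]
6 [0.0796 0.0455]
7 [0.0955 0.0441]
8 [0.1109 0.0399]
9 [0.1254 0.033 ]
10 [0.1384 0.0238]
```

View pics/w5.png

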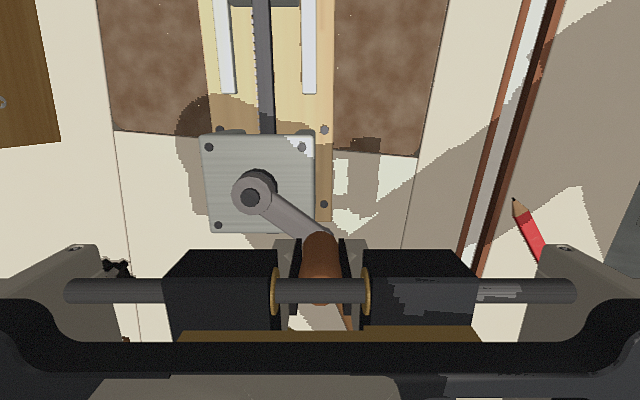

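```bash
sed -i 's/\[.571,.118\]/[.5705,.1197]/' c.py; python3 c.py 5.281 4
python3 - <<'E'
from h import *
for c in['side','top']:
    d,s=snap(c,c+'5')
    for n in['offcut','carriage']:
        for t in r.trace(n,c)[:1]:print(c,n,t['score'],t['extent'])
print(s['contact_force'])
E
```

```text
r 0.05489328055213545 q mod 2pi 5.365112079289344 Ftan 4.308295405986163 Frad 8.913269514941158 0.022357679387526776 12.25 [0.52421797 0.14921687 0.12089578]
1 [0.0036 0.0053]
2 [0.0076 0.0103]
3 [0.012 0.015]
4 [0.0166 0.0194]
5 [0.0215 0.0234]
6 [0.0268 0.0272]
7 [0.0322 0.0305]
8 [0.0379 0.0334]
9 [0.0438 0.036 ]
10 [0.0498 0.0381]
side offcut 0.89 [348.0, 217.0, 383.1, 241.6]
side carriage 0.66 [309.5, 192.2, 358.2, 226.4]
top offcut 0.69 [357.7, 164.8, 389.6, 185.8]
top carriage 0.86 [299.7, 168.0, 358.8, 191.3]
[-5.17482292  7.31956427  0.81840883]
```

Call:
drive_tool:
  commands:
    - {"hand": 1,"tx": 0.0022,"ty": 0.0063,"tz": 0,"turn": 0}
    - {"hand": 1,"tx": 0.0062,"ty": 0.0113,"tz": 0,"turn": 0}
    - {"hand": 1,"tx": 0.0106,"ty": 0.016,"tz": 0,"turn": 0}
    - {"hand": 1,"tx": 0.0152,"ty": 0.0204,"tz": 0,"turn": 0}
    - {"hand": 1,"tx": 0.0201,"ty": 0.0244,"tz": 0,"turn": 0}
    - {"hand": 1,"tx": 0.0254,"ty": 0.0282,"tz": 0,"turn": 0}
    - {"hand": 1,"tx": 0.031,"ty": 0.0315,"tz": 0,"turn": 0}
    - {"hand": 1,"tx": 0.0367,"ty": 0.0344,"tz": 0,"turn": 0}
    - {"hand": 1,"tx": 0.0426,"ty": 0.037,"tz": 0,"turn": 0}
    - {"hand": 1,"tx": 0.0486,"ty": 0.0391,"tz": 0,"turn": 0}

```text
time_s: 13.55
tcp_pos: [0.5529, 0.1716, 0.1209]
eef_rot: [180.0, 0.1, -85.0]
contact_force: [-6.8, 5.4, 2.5]
gripper_width: 0.0223
gripper_force: 30.0
```

```bash
python3 c.py 5.979 4
```

```text
r 0.05477440908925046 q mod 2pi 6.040454764468501 Ftan -4.709574018373436 Frad 7.324653415908028 0.022250186445977115 13.55 [0.55286838 0.17155906 0.12088455]
1 [0.0062 0.0017]
2 [0.0124 0.003 ]
3 [0.0188 0.0038]
4 [0.0252 0.0042]
5 [0.0316 0.0041]
6 [0.0379 0.0036]
7 [0.0443 0.0027]
8 [0.0505 0.0013]
9 [ 0.0567 -0.0006]
10 [ 0.0626 -0.0028]
```

Call:
drive_tool:
  commands:
    - {"hand": 1,"tx": 0.0062,"ty": 0.0027,"tz": 0,"turn": 0}
    - {"hand": 1,"tx": 0.0124,"ty": 0.004,"tz": 0,"turn": 0}
    - {"hand": 1,"tx": 0.0188,"ty": 0.0048,"tz": 0,"turn": 0}
    - {"hand": 1,"tx": 0.0252,"ty": 0.0052,"tz": 0,"turn": 0}
    - {"hand": 1,"tx": 0.0316,"ty": 0.0051,"tz": 0,"turn": 0}
    - {"hand": 1,"tx": 0.0379,"ty": 0.0046,"tz": 0,"turn": 0}
    - {"hand": 1,"tx": 0.0443,"ty": 0.0037,"tz": 0,"turn": 0}
    - {"hand": 1,"tx": 0.0505,"ty": 0.0023,"tz": 0,"turn": 0}
    - {"hand": 1,"tx": 0.0567,"ty": 0.0004,"tz": 0,"turn": 0}
    - {"hand": 1,"tx": 0.0626,"ty": -0.0018,"tz": 0,"turn": 0}

```text
time_s: 14.55
tcp_pos: [0.5908, 0.1705, 0.1209]
eef_rot: [-180.0, 0.1, -85.0]
contact_force: [-4.9, 5.2, 2.0]
gripper_width: 0.0224
gripper_force: 30.0
```

```bash
python3 c.py 0.394 4
```

```text
r 0.054745150202137535 q mod 2pi 0.46483156267595377 Ftan -6.466577830233465 Frad 3.0335082742681294 0.022386548477696843 14.55 [0.59079753 0.1705433  0.12090142]
1 [ 0.0058 -0.0027]
2 [ 0.0114 -0.0057]
3 [ 0.0168 -0.0092]
4 [ 0.022 -0.013]
5 [ 0.0268 -0.0171]
6 [ 0.0314 -0.0216]
7 [ 0.0356 -0.0264]
8 [ 0.0395 -0.0315]
9 [ 0.043  -0.0368]
10 [ 0.0462 -0.0424]
```

```bash
cat > m.py <<'E'
from h import *
for c in['side','top']:
    d,s=snap(c)
    for n in['offcut','carriage']:
        for t in r.trace(n,c)[:1]:
            m=t['pixels'];ys,xs=np.nonzero(m);print(c,n,round(t['score'],2),t['extent'],m.sum(),xs.mean().round(2),ys.mean().round(2))
print(s['contact_force'])
E
python3 m.py
```

```text
side offcut 0.9 [347.5, 218.4, 385.4, 240.8] 507 364.56 229.79
side carriage 0.78 [311.2, 191.2, 358.1, 227.5] 492 337.8 211.99
top offcut 0.78 [359.0, 167.8, 390.2, 184.7] 587 372.42 176.16
top carriage 0.98 [300.7, 167.0, 357.0, 190.1] 450 335.08 178.5
[-3.7556117   4.60834302  0.93542427]
```

Run:
```python
from h import *
d,s=snap('top','t6');d2,_=snap('side','s6')
a=d['frame'][155:200,310:400,::-1];b=d2['frame'][190:250,310:400,::-1]
cv2.imwrite('pics/e.png',np.vstack([cv2.resize(a,(630,315),interpolation=cv2.INTER_CUBIC),cv2.resize(b,(430,285),interpolation=cv2.INTER_CUBIC,dst=None) if 0 else cv2.copyMakeBorder(cv2.resize(b,(427,285),interpolation=cv2.INTER_CUBIC),0,0,0,203,cv2.BORDER_CONSTANT)]))
```

```text
(no output)
```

View pics/e.png

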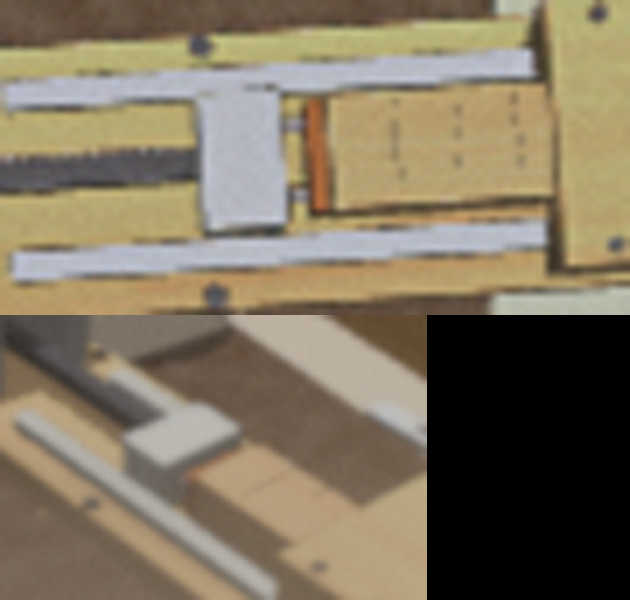

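Run:
```python
import cv2
for f,r0,c0 in(('top0',181,298),('t6',177,332)):
    a=cv2.imread(f'pics/{f}.png')
    for k in(-2,0,2): print(f,r0+k,[tuple(int(v) for v in p) for p in a[r0+k,c0:c0+34]])
```

```text
top0 179 [(157, 150, 149), (73, 72, 71), (44, 48, 49), (56, 58, 61), (111, 112, 110), (172, 164, 161), (173, 165, 164), (166, 158, 157), (166, 159, 160), (164, 155, 155), (166, 161, 157), (167, 158, 158), (165, 159, 156), (170, 160, 159), (166, 156, 155), (158, 152, 147), (82, 94, 101), (76, 104, 123), (97, 140, 158), (96, 141, 160), (97, 143, 159), (94, 137, 154), (65, 93, 123), (57, 90, 146), (44, 80, 131), (67, 91, 108), (98, 141, 158), (97, 142, 158), (95, 140, 159), (98, 141, 158), (95, 139, 158), (99, 141, 159), (97, 141, 159), (99, 140, 159)]
top0 181 [(157, 154, 147), (85, 85, 87), (49, 55, 52), (58, 57, 60), (107, 104, 104), (169, 164, 160), (168, 163, 161), (169, 161, 161), (172, 166, 160), (167, 158, 158), (166, 157, 156), (169, 161, 159), (166, 159, 159), (168, 158, 160), (170, 161, 160), (159, 151, 152), (102, 115, 120), (74, 102, 121), (97, 143, 161), (97, 144, 159), (94, 140, 154), (96, 136, 153), (60, 91, 113), (53, 88, 143), (57, 88, 138), (70, 98, 119), (98, 144, 158), (98, 143, 160), (99, 143, 157), (97, 142, 155), (101, 145, 156), (97, 143, 156), (95, 141, 158), (
[... 1590 characters left out ...]
5), (116, 162, 183), (109, 159, 181), (114, 162, 182), (111, 159, 184), (113, 159, 179), (108, 158, 180), (109, 156, 177), (108, 151, 175)]
t6 179 [(87, 84, 89), (87, 86, 86), (87, 86, 88), (90, 85, 88), (78, 77, 74), (80, 81, 80), (116, 111, 111), (198, 187, 187), (200, 190, 188), (194, 186, 182), (191, 180, 181), (189, 181, 179), (192, 182, 180), (190, 182, 178), (193, 184, 184), (193, 184, 181), (191, 184, 181), (193, 186, 180), (176, 177, 181), (121, 169, 188), (104, 154, 174), (69, 103, 118), (48, 76, 117), (60, 104, 167), (57, 93, 147), (80, 107, 125), (117, 163, 182), (120, 166, 187), (114, 158, 179), (118, 163, 182), (113, 161, 179), (114, 159, 183), (118, 161, 181), (115, 161, 184)]
```

Call:
drive_tool:
  commands:
    - {"hand": 1,"tx": 0.0058,"ty": -0.0027,"tz": 0,"turn": 0}
    - {"hand": 1,"tx": 0.0114,"ty": -0.0057,"tz": 0,"turn": 0}
    - {"hand": 1,"tx": 0.0141,"ty": -0.0074,"tz": 0,"turn": 0}
    - {"hand": 1,"tx": 0.0141,"ty": -0.0074,"tz": 0,"turn": 0}

```text
time_s: 15.35
tcp_pos: [0.5996, 0.1661, 0.121]
eef_rot: [-179.9, 0.1, -85.0]
contact_force: [-2.1, 4.8, 0.5]
gripper_width: 0.0225
gripper_force: 30.0
```

```bash
python3 c.py|head -1
python3 - <<'E'
from h import *
d,s=snap('top','t7');a=d['frame'].astype(int)
print([(a[k,344:362,0]-a[k,344:362,2]).tolist() for k in(175,177,179)],a[177,344:362,2].tolist())
E
```

```text
r 0.05471343692373572 q mod 2pi 0.6451968275072006 Ftan -4.30877640950502 Frad 2.9886700886116486 0.022548224039702462 15.35 [0.59957215 0.16605052 0.12099676]
[[-11, -10, -10, -11, -9, -11, -7, 54, 65, 58, 99, 103, 81, 56, 68, 68, 67, 66], [-9, -10, -10, -9, -12, -13, -13, 40, 71, 49, 80, 104, 87, 56, 68, 69, 68, 70], [-9, -12, -10, -9, -8, -14, -13, 37, 70, 48, 67, 111, 87, 46, 67, 68, 68, 69]] [193, 196, 190, 189, 195, 196, 181, 84, 101, 74, 46, 64, 68, 103, 113, 117, 114, 111]
```

Call:
drive_tool:
  commands:
    - {"hand": 0.3,"tx": 0,"ty": 0,"tz": 0,"turn": 0}
    - {"hand": 0.2,"tx": 0,"ty": 0,"tz": 0,"turn": 0}
    - {"hand": 0,"tx": 0,"ty": 0,"tz": 0,"turn": 0}
    - {"hand": 0,"tx": 0,"ty": 0,"tz": 0,"turn": 0}
    - {"hand": 0,"tx": 0,"ty": 0,"tz": 0.05,"turn": 0}
    - {"hand": 0,"tx": 0,"ty": 0,"tz": 0.12,"turn": 0}
    - {"hand": 0,"tx": 0,"ty": 0,"tz": 0.18,"turn": 0}
    - {"hand": 0,"tx": 0,"ty": 0,"tz": 0.2,"turn": 0}
    - {"hand": 0,"tx": 0,"ty": 0,"tz": 0.2,"turn": 0}
    - {"hand": 0,"tx": 0,"ty": 0,"tz": 0.2,"turn": 0}

```text
time_s: 16.4
tcp_pos: [0.5983, 0.1644, 0.2401]
eef_rot: [179.9, 0.0, -85.0]
contact_force: [0.6, -0.6, -0.5]
gripper_width: 0.0872
gripper_force: 0.0
```

Run:
```python
from h import *
d,s=snap('top','t8');a=d['frame'].astype(int)
print(s['tcp_pos'],s['contact_force'],s['gripper_width'],[(a[k,344:362,0]-a[k,344:362,2]).tolist() for k in(175,177,179)])
```

```text
[0.59827788 0.16440923 0.24008456] [ 0.60112726 -0.56152774 -0.53960535] 0.08719560674845596 [[-11, -11, -9, -10, -10, -12, -7, 53, 67, 58, 98, 103, 77, 59, 64, 64, 64, 66], [-8, -11, -10, -11, -12, -13, -13, 41, 73, 50, 77, 105, 84, 61, 66, 67, 68, 69], [-10, -11, -8, -12, -11, -11, -11, 34, 69, 46, 69, 104, 88, 46, 68, 69, 67, 69]]
```

Unchanged after release; handing in.

```bash
python3 -c "
from plant import r
print(r.close_job())"
```

```text
the job is handed in; nothing more can be done
None
```

The offcut is clamped against the hidden stop with the pad about half squeezed (roughly 8–9 mm, an estimated 24 N from the camera image); I let go of the crank, nothing moved after release, and I handed the job in at about 16 s, with no verdict returned.

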